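# Push a stuck stone core out of its barrel

### The arm

A 6-joint arm with a two-finger parallel gripper is mounted at the origin on the work surface. World frame = base frame: x ahead of the robot, y to its left, z up, the work surface at z = 0. Lengths are in m, angles in degrees, forces in N, time in s.
With the tool pointing down it reaches from about 0.375 to 0.975 m from the base axis. Payload 3.8 kg.
Tool frame: the origin (TCP) lies on the centre line of the jaws, within the pads' length; the fingertips stand 19 mm ahead of it and the grasp point (between the pads) is the TCP; z points along the fingers, y is the line along which they close (so a half turn about z gives the same grasp; the last joint's range is limited). The gripper opens to 85 mm and grips with 20 to 120 N. Pads are 22 mm wide; open, the fingers measure 114 mm over their backs; the gripper's body (76 mm by 85 mm) begins 54 mm behind the grasp point. The pads swing forward as they close: fully open they stand 13 mm farther back than shut.
Start: joints at [63.203, 15.12, 91.902, -0, 72.978, -2.114], TCP at [0.282, 0.613, 0.25] pointing down, gripper open.
Joint ranges: [-150.88, 150.88], [-54.13, 125.18], [17.81, 147.31], [-75.09, 255.09], [0, 152.58], [-146.25, 146.25]. Speed limits (degrees/s): [147.25, 147.25, 180, 180, 180, 180].

### API

Orientations are given as a 3x3 rotation matrix whose columns are the frame's x, y, z axes.
In Python, from rig import env gives the robot as it stands.
- The arm moves only by the tool arm_command, never from a script. Its argument "increments" is a list of rows, each an object with "offset": the shift along the tool's x, y, z in mm, a list of three; "turn": the turn, a rotation vector about the tool's x, y, z in rad, a list of three. In form: [{"offset": [tx, ty, tz], "turn": [rx, ry, rz]}, ...]. A call has 1 to 20 rows; each row shifts and turns the commanded pose from where the row before left it, along the tool's axes as they then stand; what a row does not reach is not made up. A row lasts 1/12 s, in which the tool goes at most 41.7 mm and 7.16 degrees, less where a joint would pass 70% of its speed; a pose out of reach is approached as far as the arm can. A call with a gripper value outside its range is refused whole. "jaw" is the closure, from -1 (fully open) to 1 (shut), so that 0 is half open, set as the call begins (left out, the last holds). The fingers move at their own pace and stop on an object; "newtons" is the grip in N (left out, the last holds). Time passes only in rows, so rows that do not move let the fingers close. It gives the time, the measured TCP pose, the force, the opening and the grip force at its end, in the units of the state.
- env.observe(): the state, without advancing time (a new reading comes with each control period).
- env.grab_frame(name): name is "scene" or "top"; returns the picture (420x560x3 uint8, red, green, blue); there is no depth.
- env.calibration(name): a dict with "fx", "fy", "cx", "cy" (pixels), "cam_to_world" (4x4, takes a point from camera to world coordinates). Camera axes: x right, y down, z forward; pixel columns grow to the right and rows downward; lengths in m; the calibration is good to about 2 mm. A picture is of the moment at which its call begins. calibration takes no time and is no camera call.
- env.sign_off(): hands the job in; it is judged then, once.
The state is a dict: "t": time; "joints": joint angles; "dq": joint speeds; "joint_torque": joint torques, N m; "position": TCP position; "orientation": TCP orientation; "force": force on the tool from outside, world axes, zero at the start; "torque": the same for the moment, N m; "opening": finger opening in m; "finger_force": force on a finger pad.
Only numpy, scipy, OpenCV 4.12 (cv2) and the standard library are available. Lean on these libraries where they do the work, as an engineer would, in place of code of your own. Each camera call takes 0.05 s, during which the arm holds its last target. There are 200 camera calls.

### The job

A stone core is stuck in the upright sampling barrel. Take the thin push rod from its rack, feed it into the barrel's mouth and push the core steadily out of the bottom into the tray, going on until the rod's collar sits on the mouth; hold it pressed down there lightly, with some 15 N, for a second, and never force it, for 40 N would hurt the barrel and 25 N the core. Then draw the rod out, stand it back in the rack hole it came from and let go, leaving the thick rod and everything else where it is.

Things in the scene. Friction and masses are not known exactly. Their poses are not given: they have to be found in the camera images.
- rod: thin push rod, loose, 0.18 kg, upright in one hole of the rack. Origin on its axis at the underside of its collar, z up along it. Above: round collar 30 mm across, 6 mm thick, then a square aluminium handle 16 x 16 mm, 60 mm tall (top 66 mm above the origin), faces along the rod's x and y. Below: flat-ended steel shank 12 mm in diameter, 94 mm long, 4 mm longer than the barrel
- rod_tip (a point): centre of the flat lower end of the thin rod, on its axis 94 mm below the collar's underside; turns with the rod
- thick_rod: the other rod in the rack, to be left alone: same handle, length and origin, but its collar is 40 mm across and its shank 16 mm in diameter, which does not fit the barrel
- rack: white plastic rack, fixed: plate 70 x 170 mm, 12 mm thick, top 110 mm above the bench, on two end legs. Origin on the bench under its middle, y along its length. Two 19 mm holes through the plate on its centre line, 45 mm either side of the middle, each holding a rod that hangs by its collar (rod origin at the plate's top, 110 mm up)
- barrel: stand with the upright steel barrel (26 mm outside, 90 mm long, open at both ends). Origin on the bench under the barrel's axis, z up. A clamp holds the barrel from the +y side, on a column 30 x 18 mm, 130 mm tall, 76 mm from the axis. The clamp was set by hand: the barrel sits up to 6 mm higher or lower than nominal (lower end 60 mm up), and its rubber lining gives 1 mm per 15 N. Bore 18 mm
- mouth (a point): point of the stand on the bore's axis, 150 mm above the bench, the nominal place of the barrel's upper end; the real end lies up to 6 mm above or below it and has to be felt; z up along the bore. The hole there is 14.4 mm for its top 10 mm, with a 45-degree lead-in 2.5 mm wide, so the core can only leave downwards. A sprung strip in the bore grips the core
- tray (a point): centre of the floor of the white tray right under the barrel, 12 mm above the bench; the tray is fixed, 102 x 102 mm inside, its rim 18 mm above its floor; x and y along its sides
- core: grey stone core, a loose cylinder 16.4 mm in diameter, 30 mm long, 20 g, stuck in the barrel, its underside 74 to 98 mm above the bench. Origin at the centre of its underside, z along its axis. It stays where it is pushed and resists motion by 7 to 12 N; it drops into the tray when the rod's collar is still some 8 mm above the barrel's end; then the rod moves freely until the collar lands
- core_mid (a point): the middle of the stone core, 15 mm above its origin along its axis
- brush: a small brush 160 mm long lying on the bench, to be left alone; origin under its middle, x along it
- vial: a closed glass jar, 28 mm in diameter, 60 mm tall, standing on the bench, to be left alone; origin at the centre of its underside
- mouse: a grey computer mouse, 100 x 58 x 30 mm, to be left alone; origin at the centre of its underside
There are look-alikes about, which are no part of the job. What is shaped like the rod but pink or red is not meant.

How it is judged (in metres and radians):
On the way, in this order (a step that is already met when the one before it is completed fails the run):
1. the thin rod's tip is inside the bore while the core is still stuck in the barrel (horizontal distance between rod_tip and mouth below 0.004 m and z of rod_tip in the frame of mouth below -0.015 m and z of core in the frame of tray above 0.04 m), for 0.1 s.
2. the core is out of the barrel and the rod's collar is held pressed on the barrel's mouth, straight, with 4 N or more for half a second (z of rod in the frame of mouth below 0.01 m and horizontal distance between rod and mouth below 0.005 m and angle between the z axis of rod and the z axis of mouth, either way round below 0.06 rad and contact force between rod and barrel above 4 N and x of core_mid in the frame of tray between -0.052 and 0.052 m and y of core_mid in the frame of tray between -0.052 and 0.052 m and z of core_mid in the frame of tray below 0.025 m), for 0.5 s.
At the end, for the whole second after the job is handed in: The core lies at rest in the tray (its middle within 52 mm of the tray's centre along each side and less than 25 mm above its floor); the thin rod stands at rest in the rack hole it came from (collar within 12 mm of its starting place, tilted less than 0.1 rad), released (x of core_mid in the frame of tray between -0.052 and 0.052 m and y of core_mid in the frame of tray between -0.052 and 0.052 m and z of core_mid in the frame of tray below 0.025 m and linear speed of each of core, rod below 0.02 m/s and distance of rod from where it was at the start of the episode below 0.012 m and angle between rod's own z axis and vertical below 0.1 rad); the robot touches nothing.
It fails at once if the rod pressed on the barrel with more than 40 N (contact force between rod and barrel above 40 N).
It fails at once if the rod pressed on the core with more than 25 N (contact force between rod and core above 25 N).
It fails at once if the gripper or arm pushed against the barrel or its stand (contact force between any of the fingers, the arm and barrel above 10 N).
It fails at once if the thick rod taken out or moved by more than 20 mm (distance of thick_rod from where it was at the start of the episode above 0.02 m).
It fails at once if the brush, jar or mouse moved by more than 30 mm (distance of any of brush, vial, mouse from where it was at the start of the episode above 0.03 m).
It also fails if it takes over 72 s, if anything falls off the work surface, if the arm or the gripper's body presses on something with over 40 N, if the wrist force passes 120 N, or if a joint passes its speed limit or range.

## Working session

There is one attempt and no reset: what is moved stays moved. The work goes in short steps, Python scripts to look and compute and a tool call to move; the robot and the scene stay as the last step left them, time stands still between calls to the robot, and variables do not carry over. Pictures are saved under pics/ and viewed, at most 10 in all, crops included, and the job is handed in when it is done.

Besides the shell and the picture viewer there is one more tool, called after "Emit:" by a JSON object that holds its "method" and its "body", one argument or row to a line. arm_command: Moves the arm, as the interface text tells. Its arguments: {"type":"object","properties":{"increments":{"type":"array"},"jaw":{"type":"number"},"newtons":{"type":"number"}},"required":["increments"]}

```bash
mkdir -p pics; python3 - <<'E'
from rig import env
import cv2
for n in("scene","top"):
    im=env.grab_frame(n); cv2.imwrite(f"pics/{n}0.png",cv2.cvtColor(im,cv2.COLOR_RGB2BGR))
    c=env.calibration(n); print(n,c['fx'],c['fy'],c['cx'],c['cy']);print(c['cam_to_world'])
s=env.observe(); print(s)
E
```

```text
scene 511.57106092371083 511.57106092371083 281.60623344092375 212.54321826797965
[[ 2.98621811e-01  6.78067814e-01 -6.71601856e-01  1.21060058e+00]
 [ 9.54371337e-01 -2.11721195e-01  2.10593178e-01 -2.35226915e-01]
 [ 6.04108149e-04 -7.03845277e-01 -7.10353053e-01  8.10183593e-01]
 [ 0.00000000e+00  0.00000000e+00  0.00000000e+00  1.00000000e+00]]
top 524.8147089962554 524.8147089962554 281.86567223377796 213.10396600420393
[[ 0.00667452 -0.990357    0.13837796  0.41439479]
 [-0.99996516 -0.00730403 -0.00404186 -0.01568396]
 [ 0.0050136  -0.13834616 -0.99037125  1.03959608]
 [ 0.          0.          0.          1.        ]]
{'t': 0.1, 'joints': array([ 6.32009825e+01,  1.51645141e+01,  9.19726253e+01,  8.11070592e-04,
        7.29773608e+01, -2.11399606e+00]), 'dq': array([-0.02143567, -0.12142838, -0.17145116, -0.02077522,  0.06643632,
       -0.00800597]), 'joint_torque': array([ 4.29966094e-04, -5.16706109e+01, -3.68591666e+01,  6.09842971e-06,
        6.34465323e-03, -3.81910934e-05]), 'position': array([0.28161886, 0.61277172, 0.24909792]), 'orientation': array([[-9.08615611e-01,  4.17632419e-01, -9.13087408e-04],
       [ 4.17633408e-01,  9.08613877e-01, -1.77766111e-03],
       [ 8.72349822e-05, -1.99654644e-03, -9.99998003e-01]]), 'force': array([-0.06008948,  0.11663552,  0.38953474]), 'torque': array([-0.00811442, -0.00495788,  0.00941945]), 'finger_force': 0.0, 'opening': 0.08542880684632145}
```

View pics/scene0.png

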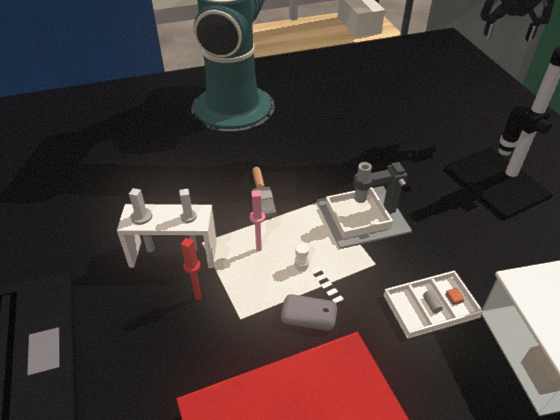

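View pics/top0.png

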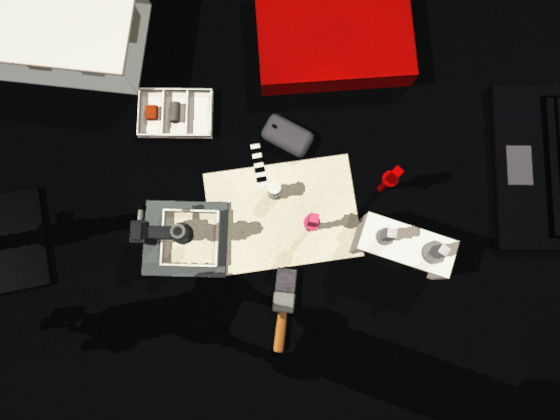

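The scene view shows the rack with two grey rods, at scene (140,207) and (187,207), which are top (434,252) and (387,236). The look-alikes are a pink rod at scene (257,215) and a red one at (191,265). The barrel is at scene (364,172), top (180,233). The rod at scene (187,207) / top (387,236) seems to have the smaller collar, so it should be the thin one. I'll confirm that in an enlarged crop.

```bash
python3 - <<'E'
import cv2,numpy as np
s=cv2.imread("pics/scene0.png");t=cv2.imread("pics/top0.png")
R=lambda im,x,y,w,h:cv2.resize(im[y:y+h,x:x+w],(400,300),interpolation=cv2.INTER_CUBIC)
cv2.imwrite("pics/crop1.png",np.vstack([np.hstack([R(s,110,175,120,90),R(t,350,195,120,90)]),np.hstack([R(s,330,150,100,75),R(t,125,195,100,75)])]))
E
```

```text
(no output)
```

View pics/crop1.png

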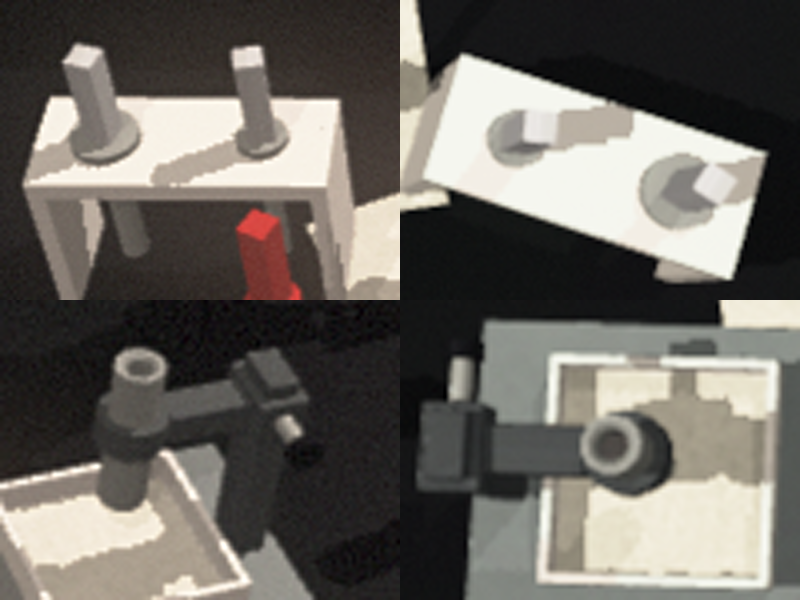

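The crop confirms the thin rod: scene (187,207) / top (387,236) has the clearly smaller collar. Next I'll triangulate the points and check them against the known heights.

```bash
cat > h.py <<'E'
from rig import env
import numpy as np
def ray(n,p):
    c=env.calibration(n);T=np.array(c['cam_to_world'])
    d=T[:3,:3]@np.array([(p[0]-c['cx'])/c['fx'],(p[1]-c['cy'])/c['fy'],1]);return T[:3,3],d/np.linalg.norm(d)
def atz(n,p,z):
    o,d=ray(n,p);return o+d*(z-o[2])/d[2]
def tri(a,b):
    o1,d1=ray("scene",a);o2,d2=ray("top",b)
    s=np.linalg.lstsq(np.c_[d1,-d2],o2-o1,rcond=None)[0];P=o1+s[0]*d1;Q=o2+s[1]*d2
    return (P+Q)/2,np.linalg.norm(P-Q)
def proj(n,P):
    c=env.calibration(n);T=np.linalg.inv(np.array(c['cam_to_world']));q=T[:3,:3]@P+T[:3,3]
    return q[0]/q[2]*c['fx']+c['cx'],q[1]/q[2]*c['fy']+c['cy']
E
python3 - <<'E'
from h import *
np.set_printoptions(precision=4,suppress=True)
S=lambda x,y:(110+x*.3,175+y*.3)
T=lambda x,y:(350+(x-400)*.3,195+y*.3)
print("handle",tri(S(247,57),T(540,127)),atz("scene",S(247,57),.176),atz("top",T(540,127),.176))
print("collar",atz("scene",S(263,137),.116),atz("top",T(516,137),.116))
SB=lambda x,y:(330+x*.25,150+(y-300)*.25);TB=lambda x,y:(125+(x-400)*.25,195+(y-300)*.25)
print("mouth",tri(SB(141,365),TB(613,445)),atz("scene",SB(141,365),.15),atz("top",TB(613,445),.15))
C=[atz("top",T(*p),.11) for p in[(462,53),(768,152),(733,280),(424,180)]]
print("rack",np.array(C),np.mean(C,0))
u=C[1]-C[0]+C[2]-C[3];print("rack yaw",np.degrees(np.arctan2(u[1],u[0])),np.linalg.norm(u)/2)
H=[atz("top",T(*p),.176) for p in[(527,108),(558,112),(553,146),(523,143)]]
for i in range(4):
    d=H[(i+1)%4]-H[i];print("handle edge",np.degrees(np.arctan2(d[1],d[0])),np.linalg.norm(d))
H=[atz("scene",S(*p),.176) for p in[(232,50),(262,47),(267,66),(235,70)]]
for i in range(4):
    d=H[(i+1)%4]-H[i];print("handle edge s",np.degrees(np.arctan2(d[1],d[0])),np.linalg.norm(d))
c=np.mean(C,0)[:2];u=u[:2]/np.linalg.norm(u[:2]);print("holes",c-u*.045,c+u*.045)
d=atz("top",TB(450,445),.13)-atz("top",TB(613,445),.15);print("clamp dir",d)
tr=[atz("top",TB(*p),.03) for p in[(550,355),(777,362),(770,583),(540,580)]];print("tray",np.mean(tr,0))
E
```

```text
handle (array([ 0.5036, -0.2015,  0.1721]), np.float64(0.0020418531689409946)) [ 0.5083 -0.2007  0.176 ] [ 0.503  -0.2016  0.176 ]
collar [ 0.5109 -0.2001  0.116 ] [ 0.5037 -0.2017  0.116 ]
mouth (array([0.5073, 0.1594, 0.1457]), np.float64(0.003629336244796021)) [0.5121 0.1587 0.15  ] [0.5062 0.1568 0.15  ]
rack [[ 0.5494 -0.1748  0.11  ]
 [ 0.4972 -0.3373  0.11  ]
 [ 0.4293 -0.3161  0.11  ]
 [ 0.481  -0.1535  0.11  ]] [ 0.4892 -0.2454  0.11  ]
rack yaw -107.71229647124962 0.17066801708675478
handle edge -97.00016645453958 0.015494124825484878
handle edge 170.35153193634847 0.01720926507145248
handle edge 84.67039808020245 0.014916271951515956
handle edge -7.6859104432402505 0.017626997488515265
handle edge s 81.21126769666749 0.016290711069468312
handle edge s -0.3386432359821707 0.01588312999457103
handle edge s -96.77283071664922 0.017199016160144978
handle edge s 176.24224991868346 0.016378814688296103
holes [ 0.5029 -0.2026] [ 0.4756 -0.2883]
clamp dir [ 0.0016  0.0747 -0.02  ]
tray [0.5071 0.1574 0.03  ]
```

Emit:
{"method": "arm_command", "body": {
  "increments": [
    {"offset": [-24, -28.6, 0], "turn": [0, 0, 0]},
    {"offset": [-24, -28.6, 0], "turn": [0, 0, 0]},
    {"offset": [-24, -28.6, 0], "turn": [0, 0, 0]},
    {"offset": [-24, -28.6, 0], "turn": [0, 0, 0]},
    {"offset": [-24, -28.6, 0], "turn": [0, 0, 0]},
    {"offset": [-24, -28.6, 0], "turn": [0, 0, 0]},
    {"offset": [-24, -28.6, 0], "turn": [0, 0, 0]},
    {"offset": [-24, -28.6, 0], "turn": [0, 0, 0]},
    {"offset": [-24, -28.6, 0], "turn": [0, 0, 0]},
    {"offset": [-24, -28.6, 0], "turn": [0, 0, 0]},
    {"offset": [-24, -28.6, 0], "turn": [0, 0, 0]},
    {"offset": [-24, -28.6, 0], "turn": [0, 0, 0]},
    {"offset": [-24, -28.6, 0], "turn": [0, 0, 0]},
    {"offset": [-24, -28.6, 0], "turn": [0, 0, 0]},
    {"offset": [-24, -28.6, 0], "turn": [0, 0, 0]},
    {"offset": [-24, -28.6, 0], "turn": [0, 0, 0]},
    {"offset": [-24, -28.6, 0], "turn": [0, 0, 0]},
    {"offset": [-24, -28.6, 0], "turn": [0, 0, 0]},
    {"offset": [-24, -28.6, 0], "turn": [0, 0, 0]},
    {"offset": [-24, -28.6, 0], "turn": [0, 0, 0]}
  ],
  "jaw": -1,
  "newtons": 80
}}

```text
t: 1.77
position: [0.4789, -0.1087, 0.25]
orientation: [[-0.908, 0.418, -0.0], [0.418, 0.908, 0.0], [0.0, 0.0, -1.0]]
force: [1.1, 0.5, -0.5]
opening: 0.0859
finger_force: 0.0
```

Emit:
{"method": "arm_command", "body": {
  "increments": [
    {"offset": [0, 0, 0], "turn": [0, 0, 0.12]},
    {"offset": [0, 0, 0], "turn": [0, 0, 0.12]},
    {"offset": [0, 0, 0], "turn": [0, 0, 0.12]},
    {"offset": [0, 0, 0], "turn": [0, 0, 0.12]},
    {"offset": [0, 0, 0], "turn": [0, 0, 0.12]},
    {"offset": [0, 0, 0], "turn": [0, 0, 0.12]},
    {"offset": [0, 0, 0], "turn": [0, 0, 0.12]},
    {"offset": [0, 0, 0], "turn": [0, 0, 0.12]},
    {"offset": [0, 0, 0], "turn": [0, 0, 0.12]},
    {"offset": [0, 0, 0], "turn": [0, 0, 0.12]},
    {"offset": [0, 0, 0], "turn": [0, 0, 0.048]},
    {"offset": [0, 0, 0], "turn": [0, 0, 0]},
    {"offset": [0, 0, 0], "turn": [0, 0, 0]}
  ]
}}

```text
t: 2.85
position: [0.4789, -0.1068, 0.2499]
orientation: [[0.106, 0.994, -0.001], [0.994, -0.106, 0.0], [0.0, -0.001, -1.0]]
force: [-1.3, -1.2, 0.6]
opening: 0.0854
finger_force: 0.0
```

```bash
cat >> h.py <<'E'
from scipy.spatial.transform import Rotation as Ro
def need(target,yaw):
    "offset (mm) and turn (rad) in tool axes to TCP target, tool down with y axis at yaw deg"
    s=env.observe();R=s['orientation'];a=np.radians(yaw)
    y=np.array([np.cos(a),np.sin(a),0]);z=np.array([0,0,-1.]);G=np.c_[np.cross(y,z),y,z]
    print("t",s['t'],"pos",s['position'].round(4),"F",s['force'].round(2),"open",s['opening'].round(4),"ff",s['finger_force'])
    print("offset",(R.T@(np.array(target)-s['position'])*1000).round(1),"turn",Ro.from_matrix(R.T@G).as_rotvec().round(4))
E
python3 -c "
from h import *
need([.5045,-.2015,.26],-6.2)"
```

```text
Traceback (most recent call last):
  File "h.py", line 20, in need
    print("t",s['t'],"pos",s['position'].round(4),"F",s['force'].round(2),"open",s['opening'].round(4),"ff",s['finger_force'])
                                                                                 ^^^^^^^^^^^^^^^^^^
AttributeError: 'float' object has no attribute 'round'
```

Emit:
{"method": "arm_command", "body": {
  "increments": [
    {"offset": [-30.5, 11.8, 0], "turn": [0, 0, 0]},
    {"offset": [-30.5, 11.8, 0], "turn": [0, 0, 0]},
    {"offset": [-30.4, 11.9, 0], "turn": [0, 0, 0]},
    {"offset": [0, 0, 20], "turn": [0, 0, 0]},
    {"offset": [0, 0, 20], "turn": [0, 0, 0]},
    {"offset": [0, 0, 0], "turn": [0, 0, 0]}
  ]
}}

```text
t: 3.35
position: [0.502, -0.2011, 0.2058]
orientation: [[0.108, 0.994, -0.007], [0.994, -0.108, 0.003], [0.003, -0.008, -1.0]]
force: [-1.1, 0.7, -0.3]
opening: 0.0853
finger_force: 0.0
```

```bash
sed -i "s/s\['opening'\].round(4)/round(s['opening'],4)/" h.py; python3 - <<'E'
from h import *
import cv2
need([.5045,-.2015,.15],-6.2)
R=lambda im,x,y,w,h:cv2.resize(im[y:y+h,x:x+w],(400,500),interpolation=cv2.INTER_CUBIC)
im=[cv2.cvtColor(env.grab_frame(n),cv2.COLOR_RGB2BGR) for n in("scene","top")]
cv2.imwrite("pics/c2.png",np.hstack([R(im[0],120,130,120,150),R(im[1],330,160,120,150)]))
E
```

```text
t 3.35 pos [ 0.502  -0.2011  0.2058] F [-1.12  0.67 -0.26] open 0.0853 ff 0.0
offset [-0.3  3.  55.8] turn [-0.0075 -0.0025  0.0005]
```

View pics/c2.png

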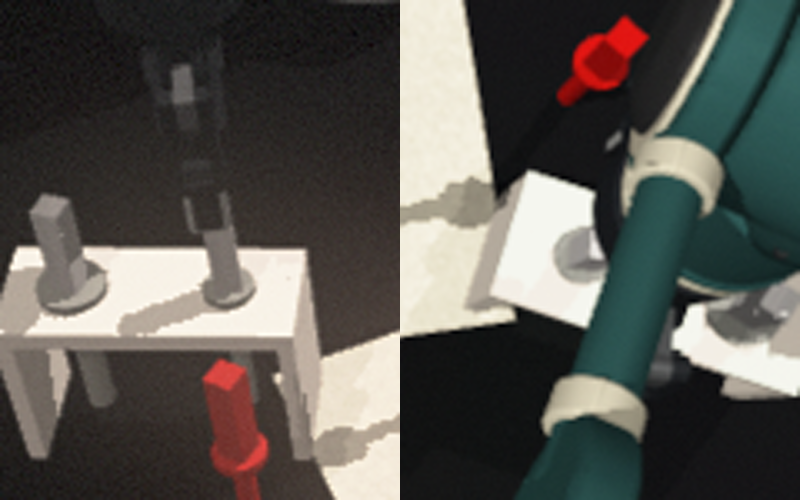

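The scene view shows the open fingers straight above the thin rod's handle, at crop (210,210). The arm hides the handle in the top view. Descending.

Emit:
{"method": "arm_command", "body": {
  "increments": [
    {"offset": [0, 0, 15], "turn": [0, 0, 0]},
    {"offset": [0, 0, 15], "turn": [0, 0, 0]},
    {"offset": [0, 0, 15], "turn": [0, 0, 0]},
    {"offset": [0, 0, 15], "turn": [0, 0, 0]},
    {"offset": [0, 0, 0], "turn": [0, 0, 0]},
    {"offset": [0, 0, 0], "turn": [0, 0, 0]},
    {"offset": [0, 0, 0], "turn": [0, 0, 0]}
  ]
}}

```text
t: 4.03
position: [0.5057, -0.2017, 0.1521]
orientation: [[0.107, 0.994, 0.002], [0.994, -0.107, -0.001], [-0.001, 0.002, -1.0]]
force: [0.3, -0.3, 0.8]
opening: 0.0851
finger_force: 0.0
```

Emit:
{"method": "arm_command", "body": {
  "increments": [
    {"offset": [0, 0, 0], "turn": [0, 0, 0]},
    {"offset": [0, 0, 0], "turn": [0, 0, 0]},
    {"offset": [0, 0, 0], "turn": [0, 0, 0]},
    {"offset": [0, 0, 0], "turn": [0, 0, 0]},
    {"offset": [0, 0, 0], "turn": [0, 0, 0]},
    {"offset": [0, 0, 0], "turn": [0, 0, 0]},
    {"offset": [0, 0, 0], "turn": [0, 0, 0]},
    {"offset": [0, 0, 0], "turn": [0, 0, 0]},
    {"offset": [0, 0, 0], "turn": [0, 0, 0]},
    {"offset": [0, 0, 0], "turn": [0, 0, 0]}
  ],
  "jaw": 1,
  "newtons": 80
}}

```text
t: 4.87
position: [0.5047, -0.2016, 0.1505]
orientation: [[0.108, 0.994, 0.0], [0.994, -0.108, -0.0], [-0.0, 0.0, -1.0]]
force: [0.1, 0.1, 2.6]
opening: 0.0149
finger_force: 77.7
```

```bash
python3 -c "
from h import *
need([.5045,-.2015,.29],-6.2)
print(env.observe()['torque'])"
```

```text
t 4.8667 pos [ 0.5047 -0.2016  0.1505] F [0.09 0.1  2.64] open 0.0149 ff 77.73683667182922
offset [ 1.000e-01 -2.000e-01 -1.395e+02] turn [0.0003 0.0001 0.0002]
[-0.01892898  0.06424235 -0.0226695 ]
```

Emit:
{"method": "arm_command", "body": {
  "increments": [
    {"offset": [0, 0, -5], "turn": [0, 0, 0]},
    {"offset": [0, 0, -10], "turn": [0, 0, 0]},
    {"offset": [0, 0, -15], "turn": [0, 0, 0]},
    {"offset": [0, 0, -15], "turn": [0, 0, 0]},
    {"offset": [0, 0, -15], "turn": [0, 0, 0]},
    {"offset": [0, 0, -15], "turn": [0, 0, 0]},
    {"offset": [0, 0, -15], "turn": [0, 0, 0]},
    {"offset": [0, 0, -15], "turn": [0, 0, 0]},
    {"offset": [0, 0, -15], "turn": [0, 0, 0]},
    {"offset": [0, 0, -15], "turn": [0, 0, 0]},
    {"offset": [0, 0, -15], "turn": [0, 0, 0]},
    {"offset": [0, 0, -15], "turn": [0, 0, 0]},
    {"offset": [0, 0, -10], "turn": [0, 0, 0]},
    {"offset": [0, 0, -5], "turn": [0, 0, 0]},
    {"offset": [0, 0, 0], "turn": [0, 0, 0]},
    {"offset": [0, 0, 0], "turn": [0, 0, 0]}
  ]
}}

```text
t: 6.2
position: [0.5044, -0.2015, 0.33]
orientation: [[0.108, 0.994, -0.0], [0.994, -0.108, 0.0], [0.0, -0.0, -1.0]]
force: [0.5, 0.6, -1.9]
opening: 0.0152
finger_force: 77.8
```

```bash
python3 -c "
from h import *
need([.508,.1575,.33],-6.2)"
```

```text
t 6.2 pos [ 0.5044 -0.2015  0.33  ] F [ 0.46  0.56 -1.92] open 0.0152 ff 77.83523082733154
offset [357.3 -35.1   0. ] turn [-0.0004 -0.0001  0.0002]
```

Emit:
{"method": "arm_command", "body": {
  "increments": [
    {"offset": [12, -1.2, 0], "turn": [0, 0, 0]},
    {"offset": [25, -2.5, 0], "turn": [0, 0, 0]},
    {"offset": [25, -2.5, 0], "turn": [0, 0, 0]},
    {"offset": [25, -2.5, 0], "turn": [0, 0, 0]},
    {"offset": [25, -2.5, 0], "turn": [0, 0, 0]},
    {"offset": [25, -2.5, 0], "turn": [0, 0, 0]},
    {"offset": [25, -2.5, 0], "turn": [0, 0, 0]},
    {"offset": [25, -2.5, 0], "turn": [0, 0, 0]},
    {"offset": [25, -2.5, 0], "turn": [0, 0, 0]},
    {"offset": [25, -2.5, 0], "turn": [0, 0, 0]},
    {"offset": [25, -2.5, 0], "turn": [0, 0, 0]},
    {"offset": [25, -2.5, 0], "turn": [0, 0, 0]},
    {"offset": [25, -2.5, 0], "turn": [0, 0, 0]},
    {"offset": [25, -2.5, 0], "turn": [0, 0, 0]},
    {"offset": [20.3, -1.4, 0], "turn": [0, 0, 0]},
    {"offset": [0, 0, 10], "turn": [0, 0, 0]},
    {"offset": [0, 0, 15], "turn": [0, 0, 0]},
    {"offset": [0, 0, 5], "turn": [0, 0, 0]},
    {"offset": [0, 0, 0], "turn": [0, 0, 0]},
    {"offset": [0, 0, 0], "turn": [0, 0, 0]}
  ]
}}

```text
t: 7.87
position: [0.5075, 0.1571, 0.2993]
orientation: [[0.108, 0.994, -0.002], [0.994, -0.108, -0.001], [-0.001, -0.002, -1.0]]
force: [-0.1, 0.7, -1.3]
opening: 0.0149
finger_force: 77.9
```

```bash
python3 - <<'E'
from h import *
import cv2
need([.508,.1575,.30],-6.2)
R=lambda im,x,y,w,h:cv2.resize(im[y:y+h,x:x+w],(400,600),interpolation=cv2.INTER_CUBIC)
im=[cv2.cvtColor(env.grab_frame(n),cv2.COLOR_RGB2BGR) for n in("scene","top")]
cv2.imwrite("pics/c3.png",np.hstack([R(im[0],325,90,80,120),R(im[1],140,170,80,120)]))
p=env.observe()['position']
for n,x,y in(("scene",325,90),("top",140,170)):
  for dz in(-.1345,-.0405): 
    u,v=proj(n,p+[0,0,dz]);print(n,dz,(u-x)*5,(v-y)*5)
E
```

```text
t 7.8667 pos [0.5075 0.1571 0.2993] F [-0.06  0.72 -1.3 ] open 0.0149 ff 77.8745448589325
offset [ 0.5  0.5 -0.7] turn [-0.0021  0.0008 -0.0002]
scene -0.1345 198.7532042096285 344.7484694626188
scene -0.0405 228.28575531363185 146.70529262476498
top -0.1345 181.0620127695185 294.62363071215
top -0.0405 119.92273505122427 260.4965123013345
```

View pics/c3.png

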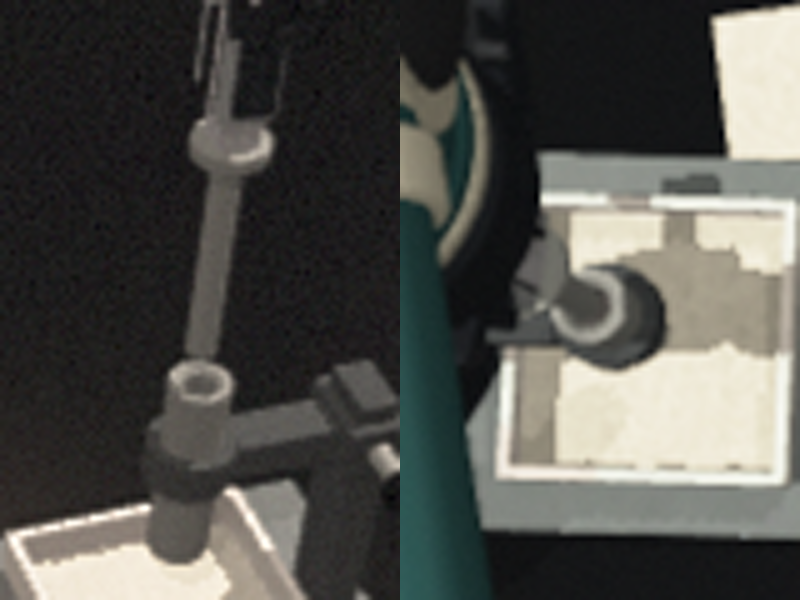

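The scene crop shows the rod tip at about (202,350), just above the mouth at (202,384). The top crop shows the mouth ring at about (590,304), with the tip over it. I need a closer zoom.

```bash
python3 - <<'E'
from h import *
import cv2
def Z(n,x,y,w,h):
    im=np.mean([env.grab_frame(n) for _ in range(3)],0)[y:y+h,x:x+w,::-1]
    im=255*(np.clip(im/180,0,1)**.6)
    return cv2.resize(im.astype(np.uint8),(400,600),interpolation=cv2.INTER_CUBIC)
cv2.imwrite("pics/c4.png",np.hstack([Z("scene",345,146,32,48),Z("top",162,207,32,48)]))
p=env.observe()['position'];print(p)
for n,x,y in(("scene",345,146),("top",162,207)):
  for q in(p+[0,0,-.1345],p+[0,0,-.1495]):
    u,v=proj(n,q);print(n,(u-x)*12.5,(v-y)*12.5)
E
```

```text
[0.50848186 0.15732057 0.30082179]
scene 247.95313549707174 161.6199904527285
scene 237.05208577851167 234.64946789378232
top 176.47551175970762 273.5175296016997
top 197.93573557873785 285.4943905898217
```

View pics/c4.png

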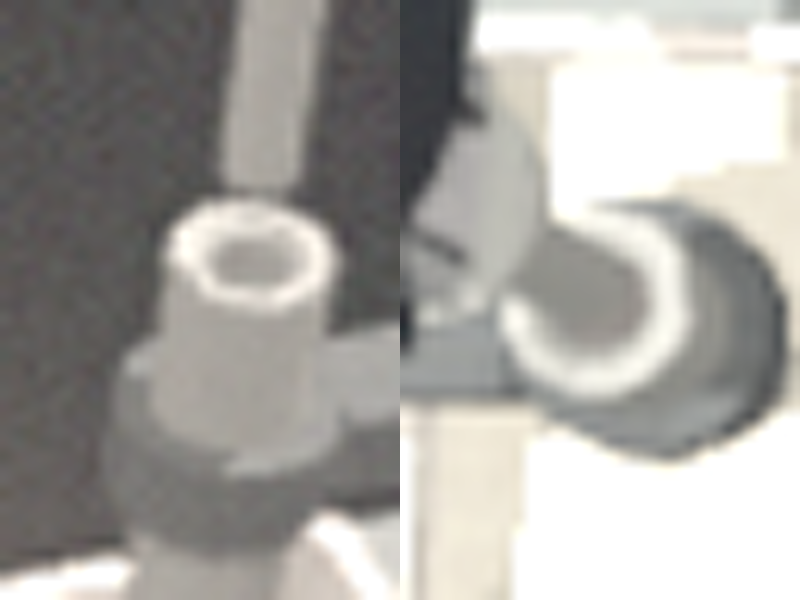

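The scene zoom shows the tip end at (261,163) and the mouth ring at (251,254). The top zoom shows the ring at (595,303). Solved together, these put the mouth about 1 mm in −x and 0.5 mm in +y from the tip, at z of about 0.146, which is within the allowed range. I'll correct for that and descend slowly.

Emit:
{"method": "arm_command", "body": {
  "increments": [
    {"offset": [0.4, -0.9, 0], "turn": [0, 0, 0]},
    {"offset": [0, 0, 3], "turn": [0, 0, 0]},
    {"offset": [0, 0, 3], "turn": [0, 0, 0]},
    {"offset": [0, 0, 3], "turn": [0, 0, 0]},
    {"offset": [0, 0, 3], "turn": [0, 0, 0]},
    {"offset": [0, 0, 1], "turn": [0, 0, 0]},
    {"offset": [0, 0, 1], "turn": [0, 0, 0]},
    {"offset": [0, 0, 1], "turn": [0, 0, 0]},
    {"offset": [0, 0, 1], "turn": [0, 0, 0]},
    {"offset": [0, 0, 1], "turn": [0, 0, 0]},
    {"offset": [0, 0, 0], "turn": [0, 0, 0]}
  ]
}}

```text
t: 9.18
position: [0.5073, 0.1579, 0.2831]
orientation: [[0.108, 0.994, -0.0], [0.994, -0.108, -0.0], [-0.0, -0.0, -1.0]]
force: [-0.2, -0.4, -1.4]
opening: 0.015
finger_force: 77.9
```

Emit:
{"method": "arm_command", "body": {
  "increments": [
    {"offset": [0, 0, 1], "turn": [0, 0, 0]},
    {"offset": [0, 0, 1], "turn": [0, 0, 0]},
    {"offset": [0, 0, 1], "turn": [0, 0, 0]},
    {"offset": [0, 0, 0], "turn": [0, 0, 0]}
  ]
}}

```text
t: 9.52
position: [0.5072, 0.1579, 0.28]
orientation: [[0.108, 0.994, -0.0], [0.994, -0.108, -0.0], [-0.0, -0.0, -1.0]]
force: [-0.8, 0.6, -2.3]
opening: 0.0148
finger_force: 77.9
```

Emit:
{"method": "arm_command", "body": {
  "increments": [
    {"offset": [0, 0, 1], "turn": [0, 0, 0]},
    {"offset": [0, 0, 1], "turn": [0, 0, 0]},
    {"offset": [0, 0, 1], "turn": [0, 0, 0]},
    {"offset": [0, 0, 0], "turn": [0, 0, 0]}
  ]
}}

```text
t: 9.85
position: [0.5072, 0.1579, 0.277]
orientation: [[0.108, 0.994, -0.0], [0.994, -0.108, -0.0], [-0.0, -0.0, -1.0]]
force: [-0.1, -0.4, -1.2]
opening: 0.015
finger_force: 77.9
```

Emit:
{"method": "arm_command", "body": {
  "increments": [
    {"offset": [0, 0, 1], "turn": [0, 0, 0]},
    {"offset": [0, 0, 1], "turn": [0, 0, 0]},
    {"offset": [0, 0, 1], "turn": [0, 0, 0]},
    {"offset": [0, 0, 0], "turn": [0, 0, 0]}
  ]
}}

```text
t: 10.18
position: [0.5072, 0.1579, 0.274]
orientation: [[0.108, 0.994, -0.0], [0.994, -0.108, -0.0], [-0.0, -0.0, -1.0]]
force: [-0.7, 0.4, -1.6]
opening: 0.0151
finger_force: 77.9
```

Emit:
{"method": "arm_command", "body": {
  "increments": [
    {"offset": [0, 0, 1], "turn": [0, 0, 0]},
    {"offset": [0, 0, 1], "turn": [0, 0, 0]},
    {"offset": [0, 0, 1], "turn": [0, 0, 0]},
    {"offset": [0, 0, 0], "turn": [0, 0, 0]}
  ]
}}

```text
t: 10.52
position: [0.5073, 0.1579, 0.271]
orientation: [[0.108, 0.994, -0.0], [0.994, -0.108, -0.0], [-0.0, -0.0, -1.0]]
force: [-0.2, 0.2, -1.9]
opening: 0.0152
finger_force: 77.9
```

Emit:
{"method": "arm_command", "body": {
  "increments": [
    {"offset": [0, 0, 1], "turn": [0, 0, 0]},
    {"offset": [0, 0, 1], "turn": [0, 0, 0]},
    {"offset": [0, 0, 1], "turn": [0, 0, 0]},
    {"offset": [0, 0, 0], "turn": [0, 0, 0]}
  ]
}}

```text
t: 10.85
position: [0.5072, 0.1579, 0.268]
orientation: [[0.108, 0.994, -0.0], [0.994, -0.108, -0.0], [-0.0, -0.0, -1.0]]
force: [0.4, -0.6, -1.3]
opening: 0.0148
finger_force: 77.9
```

Emit:
{"method": "arm_command", "body": {
  "increments": [
    {"offset": [0, 0, 1], "turn": [0, 0, 0]},
    {"offset": [0, 0, 1], "turn": [0, 0, 0]},
    {"offset": [0, 0, 1], "turn": [0, 0, 0]},
    {"offset": [0, 0, 1], "turn": [0, 0, 0]},
    {"offset": [0, 0, 1], "turn": [0, 0, 0]},
    {"offset": [0, 0, 1], "turn": [0, 0, 0]}
  ]
}}

```text
t: 11.35
position: [0.5074, 0.158, 0.2622]
orientation: [[0.108, 0.994, -0.0], [0.994, -0.108, 0.0], [0.0, -0.0, -1.0]]
force: [0.7, 0.0, -0.7]
opening: 0.0151
finger_force: 77.9
```

Emit:
{"method": "arm_command", "body": {
  "increments": [
    {"offset": [0, 0, 1], "turn": [0, 0, 0]},
    {"offset": [0, 0, 1], "turn": [0, 0, 0]},
    {"offset": [0, 0, 1], "turn": [0, 0, 0]},
    {"offset": [0, 0, 1], "turn": [0, 0, 0]},
    {"offset": [0, 0, 1], "turn": [0, 0, 0]},
    {"offset": [0, 0, 1], "turn": [0, 0, 0]}
  ]
}}

```text
t: 11.85
position: [0.5076, 0.1582, 0.2579]
orientation: [[0.108, 0.994, 0.001], [0.994, -0.108, 0.001], [0.001, 0.001, -1.0]]
force: [-2.6, 0.1, 6.4]
opening: 0.015
finger_force: 79.1
```

Emit:
{"method": "arm_command", "body": {
  "increments": [
    {"offset": [0, 0, 1], "turn": [0, 0, 0]},
    {"offset": [0, 0, 1], "turn": [0, 0, 0]},
    {"offset": [0, 0, 1], "turn": [0, 0, 0]},
    {"offset": [0, 0, 1], "turn": [0, 0, 0]},
    {"offset": [0, 0, 1], "turn": [0, 0, 0]},
    {"offset": [0, 0, 1], "turn": [0, 0, 0]}
  ]
}}

```text
t: 12.35
position: [0.5076, 0.1582, 0.2519]
orientation: [[0.108, 0.994, 0.001], [0.994, -0.108, 0.001], [0.001, 0.001, -1.0]]
force: [-2.0, -0.1, 6.6]
opening: 0.0153
finger_force: 79.1
```

Emit:
{"method": "arm_command", "body": {
  "increments": [
    {"offset": [0, 0, 1.5], "turn": [0, 0, 0]},
    {"offset": [0, 0, 1.5], "turn": [0, 0, 0]},
    {"offset": [0, 0, 1.5], "turn": [0, 0, 0]},
    {"offset": [0, 0, 1.5], "turn": [0, 0, 0]},
    {"offset": [0, 0, 1.5], "turn": [0, 0, 0]},
    {"offset": [0, 0, 1.5], "turn": [0, 0, 0]},
    {"offset": [0, 0, 1.5], "turn": [0, 0, 0]},
    {"offset": [0, 0, 1.5], "turn": [0, 0, 0]},
    {"offset": [0, 0, 1.5], "turn": [0, 0, 0]},
    {"offset": [0, 0, 1.5], "turn": [0, 0, 0]}
  ]
}}

```text
t: 13.18
position: [0.5076, 0.1582, 0.2368]
orientation: [[0.108, 0.994, 0.001], [0.994, -0.108, 0.001], [0.001, 0.001, -1.0]]
force: [-1.8, -0.5, 5.7]
opening: 0.0148
finger_force: 79.1
```

Emit:
{"method": "arm_command", "body": {
  "increments": [
    {"offset": [0, 0, 1.5], "turn": [0, 0, 0]},
    {"offset": [0, 0, 1.5], "turn": [0, 0, 0]},
    {"offset": [0, 0, 1.5], "turn": [0, 0, 0]},
    {"offset": [0, 0, 1.5], "turn": [0, 0, 0]},
    {"offset": [0, 0, 1.5], "turn": [0, 0, 0]},
    {"offset": [0, 0, 1.5], "turn": [0, 0, 0]},
    {"offset": [0, 0, 1.5], "turn": [0, 0, 0]},
    {"offset": [0, 0, 1.5], "turn": [0, 0, 0]},
    {"offset": [0, 0, 1.5], "turn": [0, 0, 0]},
    {"offset": [0, 0, 1.5], "turn": [0, 0, 0]}
  ]
}}

```text
t: 14.02
position: [0.5076, 0.1582, 0.2217]
orientation: [[0.108, 0.994, 0.001], [0.994, -0.108, 0.001], [0.001, 0.001, -1.0]]
force: [-2.0, 0.2, 6.4]
opening: 0.0152
finger_force: 79.1
```

Emit:
{"method": "arm_command", "body": {
  "increments": [
    {"offset": [0, 0, 1], "turn": [0, 0, 0]},
    {"offset": [0, 0, 1], "turn": [0, 0, 0]},
    {"offset": [0, 0, 1], "turn": [0, 0, 0]},
    {"offset": [0, 0, 1], "turn": [0, 0, 0]},
    {"offset": [0, 0, 1], "turn": [0, 0, 0]},
    {"offset": [0, 0, 1], "turn": [0, 0, 0]},
    {"offset": [0, 0, 1], "turn": [0, 0, 0]},
    {"offset": [0, 0, 1], "turn": [0, 0, 0]},
    {"offset": [0, 0, 1], "turn": [0, 0, 0]},
    {"offset": [0, 0, 1], "turn": [0, 0, 0]},
    {"offset": [0, 0, 1], "turn": [0, 0, 0]},
    {"offset": [0, 0, 1], "turn": [0, 0, 0]},
    {"offset": [0, 0, 1], "turn": [0, 0, 0]},
    {"offset": [0, 0, 1], "turn": [0, 0, 0]},
    {"offset": [0, 0, 1], "turn": [0, 0, 0]},
    {"offset": [0, 0, 1], "turn": [0, 0, 0]}
  ]
}}

```text
t: 15.35
position: [0.5076, 0.158, 0.2041]
orientation: [[0.108, 0.994, 0.0], [0.994, -0.108, 0.0], [0.0, 0.0, -1.0]]
force: [-0.2, 0.8, 2.2]
opening: 0.0147
finger_force: 78.6
```

Emit:
{"method": "arm_command", "body": {
  "increments": [
    {"offset": [0, 0, 1], "turn": [0, 0, 0]},
    {"offset": [0, 0, 1], "turn": [0, 0, 0]},
    {"offset": [0, 0, 1], "turn": [0, 0, 0]},
    {"offset": [0, 0, 0], "turn": [0, 0, 0]}
  ]
}}

```text
t: 15.68
position: [0.5075, 0.1579, 0.2009]
orientation: [[0.108, 0.994, 0.0], [0.994, -0.108, -0.0], [0.0, 0.0, -1.0]]
force: [0.8, -0.2, 0.6]
opening: 0.0153
finger_force: 78.3
```

Emit:
{"method": "arm_command", "body": {
  "increments": [
    {"offset": [0, 0, 1], "turn": [0, 0, 0]},
    {"offset": [0, 0, 1], "turn": [0, 0, 0]},
    {"offset": [0, 0, 1], "turn": [0, 0, 0]},
    {"offset": [0, 0, 0], "turn": [0, 0, 0]}
  ]
}}

```text
t: 16.02
position: [0.5075, 0.1579, 0.1979]
orientation: [[0.108, 0.994, 0.0], [0.994, -0.108, -0.0], [-0.0, 0.0, -1.0]]
force: [2.8, 0.7, -1.1]
opening: 0.0151
finger_force: 78.1
```

Emit:
{"method": "arm_command", "body": {
  "increments": [
    {"offset": [0, 0, 1], "turn": [0, 0, 0]},
    {"offset": [0, 0, 1], "turn": [0, 0, 0]},
    {"offset": [0, 0, 0], "turn": [0, 0, 0]}
  ]
}}

```text
t: 16.27
position: [0.5074, 0.1579, 0.196]
orientation: [[0.108, 0.994, 0.0], [0.994, -0.108, -0.0], [-0.0, 0.0, -1.0]]
force: [3.1, 0.4, -0.9]
opening: 0.0152
finger_force: 78.0
```

Emit:
{"method": "arm_command", "body": {
  "increments": [
    {"offset": [0, 0.4, 1], "turn": [0, 0, 0]},
    {"offset": [0, 0, 1], "turn": [0, 0, 0]},
    {"offset": [0, 0, 0], "turn": [0, 0, 0]}
  ]
}}

```text
t: 16.52
position: [0.5075, 0.1579, 0.1939]
orientation: [[0.108, 0.994, -0.001], [0.994, -0.108, -0.0], [-0.0, -0.001, -1.0]]
force: [1.0, 0.2, -2.4]
opening: 0.0152
finger_force: 77.9
```

Emit:
{"method": "arm_command", "body": {
  "increments": [
    {"offset": [0, 0, 1], "turn": [0, 0, 0]},
    {"offset": [0, 0, 1], "turn": [0, 0, 0]},
    {"offset": [0, 0, 0], "turn": [0, 0, 0]}
  ]
}}

```text
t: 16.77
position: [0.5076, 0.1579, 0.192]
orientation: [[0.108, 0.994, -0.0], [0.994, -0.108, -0.0], [-0.0, -0.0, -1.0]]
force: [1.8, 0.3, -1.9]
opening: 0.0147
finger_force: 77.9
```

Emit:
{"method": "arm_command", "body": {
  "increments": [
    {"offset": [0, 0, 1], "turn": [0, 0, 0]},
    {"offset": [0, 0, 1], "turn": [0, 0, 0]},
    {"offset": [0, 0, 0], "turn": [0, 0, 0]}
  ]
}}

```text
t: 17.02
position: [0.5076, 0.1579, 0.19]
orientation: [[0.108, 0.994, -0.0], [0.994, -0.108, -0.0], [-0.0, -0.0, -1.0]]
force: [0.9, 0.7, -2.1]
opening: 0.0151
finger_force: 78.0
```

Emit:
{"method": "arm_command", "body": {
  "increments": [
    {"offset": [0, 0, 1], "turn": [0, 0, 0]},
    {"offset": [0, 0, 1], "turn": [0, 0, 0]},
    {"offset": [0, 0, 0], "turn": [0, 0, 0]}
  ]
}}

```text
t: 17.27
position: [0.5077, 0.1579, 0.1891]
orientation: [[0.108, 0.994, -0.0], [0.994, -0.108, -0.0], [-0.0, -0.0, -1.0]]
force: [-1.4, -0.4, 3.7]
opening: 0.0149
finger_force: 79.2
```

Emit:
{"method": "arm_command", "body": {
  "increments": [
    {"offset": [0, 0, 1], "turn": [0, 0, 0]},
    {"offset": [0, 0, 1], "turn": [0, 0, 0]},
    {"offset": [0, 0, 0], "turn": [0, 0, 0]}
  ]
}}

```text
t: 17.52
position: [0.5079, 0.1579, 0.1886]
orientation: [[0.108, 0.994, 0.0], [0.994, -0.108, 0.0], [0.0, 0.0, -1.0]]
force: [-4.7, 0.6, 11.6]
opening: 0.0147
finger_force: 80.1
```

Emit:
{"method": "arm_command", "body": {
  "increments": [
    {"offset": [0, 0, 0.3], "turn": [0, 0, 0]},
    {"offset": [0, 0, 0], "turn": [0, 0, 0]},
    {"offset": [0, 0, 0], "turn": [0, 0, 0]},
    {"offset": [0, 0, 0], "turn": [0, 0, 0]},
    {"offset": [0, 0, 0], "turn": [0, 0, 0]},
    {"offset": [0, 0, 0], "turn": [0, 0, 0]},
    {"offset": [0, 0, 0], "turn": [0, 0, 0]},
    {"offset": [0, 0, 0], "turn": [0, 0, 0]},
    {"offset": [0, 0, 0], "turn": [0, 0, 0]},
    {"offset": [0, 0, 0], "turn": [0, 0, 0]},
    {"offset": [0, 0, 0], "turn": [0, 0, 0]},
    {"offset": [0, 0, 0], "turn": [0, 0, 0]},
    {"offset": [0, 0, 0], "turn": [0, 0, 0]}
  ]
}}

```text
t: 18.6
position: [0.5078, 0.1579, 0.1885]
orientation: [[0.108, 0.994, 0.0], [0.994, -0.108, 0.0], [0.0, 0.0, -1.0]]
force: [-4.4, -1.1, 12.7]
opening: 0.0152
finger_force: 80.1
```

```bash
python3 - <<'E'
from h import *
import cv2
need([.508,.1575,.33],-6.2)
R=lambda im,x,y,w,h:cv2.resize(im[y:y+h,x:x+w],(400,400),interpolation=cv2.INTER_CUBIC)
im=[cv2.cvtColor(env.grab_frame(n),cv2.COLOR_RGB2BGR) for n in("scene","top")]
cv2.imwrite("pics/c5.png",np.hstack([R(im[0],310,130,100,100),R(im[1],140,190,100,100)]))
E
```

```text
t 18.6 pos [0.5078 0.1579 0.1885] F [-4.36 -1.11 12.74] open 0.0152 ff 80.09391188621521
offset [  -0.4    0.3 -141.5] turn [ 0.0004 -0.0001  0.0003]
```

View pics/c5.png

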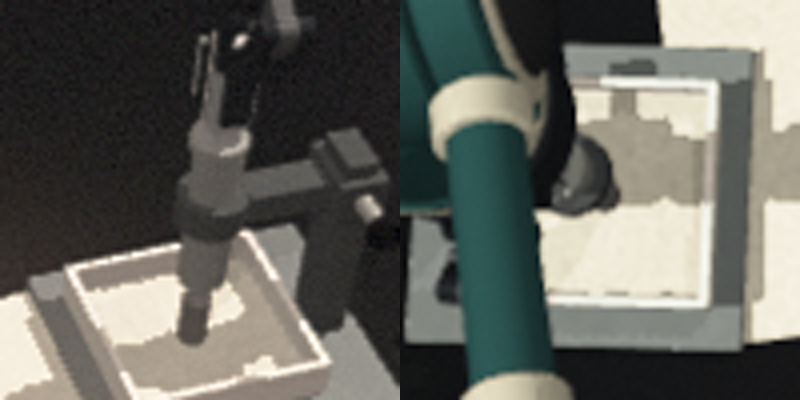

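The collar sits on the barrel mouth, at crop (218,140). The core seems to stand free in the tray, at crop (192,320). Drawing the rod out.

Emit:
{"method": "arm_command", "body": {
  "increments": [
    {"offset": [0, 0, -3], "turn": [0, 0, 0]},
    {"offset": [0, 0, -5], "turn": [0, 0, 0]},
    {"offset": [0, 0, -8], "turn": [0, 0, 0]},
    {"offset": [0, 0, -8], "turn": [0, 0, 0]},
    {"offset": [0, 0, -8], "turn": [0, 0, 0]},
    {"offset": [0, 0, -8], "turn": [0, 0, 0]},
    {"offset": [0, 0, -8], "turn": [0, 0, 0]},
    {"offset": [0, 0, -8], "turn": [0, 0, 0]},
    {"offset": [0, 0, -8], "turn": [0, 0, 0]},
    {"offset": [0, 0, -8], "turn": [0, 0, 0]},
    {"offset": [0, 0, -8], "turn": [0, 0, 0]},
    {"offset": [0, 0, -8], "turn": [0, 0, 0]},
    {"offset": [0, 0, -8], "turn": [0, 0, 0]},
    {"offset": [0, 0, -8], "turn": [0, 0, 0]},
    {"offset": [0, 0, -8], "turn": [0, 0, 0]},
    {"offset": [0, 0, -8], "turn": [0, 0, 0]},
    {"offset": [0, 0, -8], "turn": [0, 0, 0]},
    {"offset": [0, 0, -8], "turn": [0, 0, 0]},
    {"offset": [0, 0, -8], "turn": [0, 0, 0]},
    {"offset": [0, 0, 0], "turn": [0, 0, 0]}
  ]
}}

```text
t: 20.37
position: [0.5087, 0.1581, 0.3324]
orientation: [[0.108, 0.994, 0.003], [0.994, -0.108, 0.001], [0.001, 0.003, -1.0]]
force: [0.9, -0.0, -0.9]
opening: 0.0149
finger_force: 78.5
```

```bash
python3 - <<'E'
from h import *
import cv2
need([.5047,-.2016,.33],-6.2)
R=lambda im,x,y,w,h:cv2.resize(im[y:y+h,x:x+w],(400,400),interpolation=cv2.INTER_CUBIC)
im=[cv2.cvtColor(env.grab_frame(n),cv2.COLOR_RGB2BGR) for n in("scene","top")]
cv2.imwrite("pics/c6.png",np.hstack([R(im[0],310,130,100,100),R(im[1],140,190,100,100)]))
E
```

```text
t 20.3667 pos [0.5087 0.1581 0.3324] F [ 0.92 -0.04 -0.92] open 0.0149 ff 78.46826791763306
offset [-358.1   34.8    2.1] turn [ 0.0032 -0.0012  0.0002]
```

View pics/c6.png

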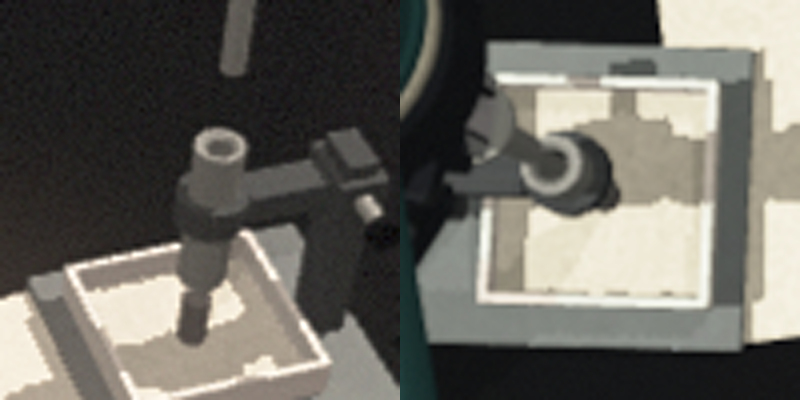

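The rod is clear of the barrel and the core stands in the tray, at crop (192,320). Returning to the rack.

Emit:
{"method": "arm_command", "body": {
  "increments": [
    {"offset": [-12, 1.2, 0], "turn": [0, 0, 0]},
    {"offset": [-25, 2.4, 0], "turn": [0, 0, 0]},
    {"offset": [-25, 2.4, 0], "turn": [0, 0, 0]},
    {"offset": [-25, 2.4, 0], "turn": [0, 0, 0]},
    {"offset": [-25, 2.4, 0], "turn": [0, 0, 0]},
    {"offset": [-25, 2.4, 0], "turn": [0, 0, 0]},
    {"offset": [-25, 2.4, 0], "turn": [0, 0, 0]},
    {"offset": [-25, 2.4, 0], "turn": [0, 0, 0]},
    {"offset": [-25, 2.4, 0], "turn": [0, 0, 0]},
    {"offset": [-25, 2.4, 0], "turn": [0, 0, 0]},
    {"offset": [-25, 2.4, 0], "turn": [0, 0, 0]},
    {"offset": [-25, 2.4, 0], "turn": [0, 0, 0]},
    {"offset": [-25, 2.4, 0], "turn": [0, 0, 0]},
    {"offset": [-25, 2.4, 0], "turn": [0, 0, 0]},
    {"offset": [-21, 2.4, 0], "turn": [0, 0, 0]},
    {"offset": [0, 0, 0], "turn": [0, 0, 0]},
    {"offset": [0, 0, 0], "turn": [0, 0, 0]},
    {"offset": [0, 0, 0], "turn": [0, 0, 0]},
    {"offset": [0, 0, 0], "turn": [0, 0, 0]}
  ]
}}

```text
t: 22.05
position: [0.5034, -0.2012, 0.3296]
orientation: [[0.107, 0.994, -0.001], [0.994, -0.107, 0.001], [0.001, -0.001, -1.0]]
force: [-0.1, 0.9, -1.9]
opening: 0.0148
finger_force: 78.4
```

```bash
python3 -c "
from h import *
need([.5047,-.2016,.1505],-6.2)"
```

```text
t 22.05 pos [ 0.5034 -0.2012  0.3296] F [-0.05  0.87 -1.93] open 0.0148 ff 78.39034080505371
offset [ -0.4   1.5 179.1] turn [-0.0008 -0.0006  0.0007]
```

Emit:
{"method": "arm_command", "body": {
  "increments": [
    {"offset": [-0.4, 1.2, 0], "turn": [0, 0, 0]},
    {"offset": [0, 0, 10], "turn": [0, 0, 0]},
    {"offset": [0, 0, 15], "turn": [0, 0, 0]},
    {"offset": [0, 0, 15], "turn": [0, 0, 0]},
    {"offset": [0, 0, 15], "turn": [0, 0, 0]},
    {"offset": [0, 0, 10], "turn": [0, 0, 0]},
    {"offset": [0, 0, 5], "turn": [0, 0, 0]},
    {"offset": [0, 0, 0], "turn": [0, 0, 0]},
    {"offset": [0, 0, 0], "turn": [0, 0, 0]},
    {"offset": [0, 0, 3], "turn": [0, 0, 0]},
    {"offset": [0, 0, 3], "turn": [0, 0, 0]},
    {"offset": [0, 0, 3], "turn": [0, 0, 0]},
    {"offset": [0, 0, 3], "turn": [0, 0, 0]},
    {"offset": [0, 0, 3], "turn": [0, 0, 0]},
    {"offset": [0, 0, 3], "turn": [0, 0, 0]},
    {"offset": [0, 0, 3], "turn": [0, 0, 0]},
    {"offset": [0, 0, 0], "turn": [0, 0, 0]}
  ]
}}

```text
t: 23.47
position: [0.5044, -0.2021, 0.238]
orientation: [[0.108, 0.994, -0.001], [0.994, -0.108, 0.001], [0.0, -0.001, -1.0]]
force: [-0.3, -0.3, -2.8]
opening: 0.0147
finger_force: 78.5
```

Emit:
{"method": "arm_command", "body": {
  "increments": [
    {"offset": [0, 0.2, 4], "turn": [0, 0, 0]},
    {"offset": [0.3, 0, 4], "turn": [0, 0, 0]},
    {"offset": [0, 0, 5], "turn": [0, 0, 0]},
    {"offset": [0, 0, 5], "turn": [0, 0, 0]},
    {"offset": [0, 0, 5], "turn": [0, 0, 0]},
    {"offset": [0, 0, 5], "turn": [0, 0, 0]},
    {"offset": [0, 0, 5], "turn": [0, 0, 0]},
    {"offset": [0, 0, 5], "turn": [0, 0, 0]},
    {"offset": [0, 0, 5], "turn": [0, 0, 0]},
    {"offset": [0, 0, 5], "turn": [0, 0, 0]},
    {"offset": [0, 0, 5], "turn": [0, 0, 0]},
    {"offset": [0, 0, 5], "turn": [0, 0, 0]},
    {"offset": [0, 0, 5], "turn": [0, 0, 0]},
    {"offset": [0, 0, 5], "turn": [0, 0, 0]},
    {"offset": [0, 0, 5], "turn": [0, 0, 0]},
    {"offset": [0, 0, 5], "turn": [0, 0, 0]},
    {"offset": [0, 0, 3], "turn": [0, 0, 0]},
    {"offset": [0, 0, 2], "turn": [0, 0, 0]},
    {"offset": [0, 0, 0], "turn": [0, 0, 0]}
  ]
}}

```text
t: 25.05
position: [0.5049, -0.2019, 0.1554]
orientation: [[0.108, 0.994, -0.001], [0.994, -0.108, 0.0], [0.0, -0.001, -1.0]]
force: [0.2, -0.0, -1.7]
opening: 0.0155
finger_force: 78.5
```

Emit:
{"method": "arm_command", "body": {
  "increments": [
    {"offset": [0, 0, 1], "turn": [0, 0, 0]},
    {"offset": [0, 0, 1], "turn": [0, 0, 0]},
    {"offset": [0, 0, 0], "turn": [0, 0, 0]},
    {"offset": [0, 0, 0], "turn": [0, 0, 0]}
  ]
}}

```text
t: 25.38
position: [0.5053, -0.2021, 0.1542]
orientation: [[0.108, 0.994, 0.0], [0.994, -0.108, -0.0], [-0.0, 0.0, -1.0]]
force: [1.3, 0.7, -1.1]
opening: 0.0154
finger_force: 78.5
```

Emit:
{"method": "arm_command", "body": {
  "increments": [
    {"offset": [0, 0, 1], "turn": [0, 0, 0]},
    {"offset": [0, 0, 1], "turn": [0, 0, 0]},
    {"offset": [0, 0, 0], "turn": [0, 0, 0]},
    {"offset": [0, 0, 0], "turn": [0, 0, 0]}
  ]
}}

```text
t: 25.72
position: [0.5051, -0.202, 0.1519]
orientation: [[0.108, 0.994, -0.0], [0.994, -0.108, 0.0], [0.0, -0.0, -1.0]]
force: [-0.4, -1.3, -2.0]
opening: 0.015
finger_force: 78.5
```

Emit:
{"method": "arm_command", "body": {
  "increments": [
    {"offset": [0, 0, 1], "turn": [0, 0, 0]},
    {"offset": [0, 0, 0.5], "turn": [0, 0, 0]},
    {"offset": [0, 0, 0], "turn": [0, 0, 0]},
    {"offset": [0, 0, 0], "turn": [0, 0, 0]}
  ]
}}

```text
t: 26.05
position: [0.5052, -0.202, 0.1505]
orientation: [[0.108, 0.994, 0.0], [0.994, -0.108, -0.0], [-0.0, 0.0, -1.0]]
force: [-0.2, 0.1, -1.4]
opening: 0.0156
finger_force: 78.5
```

Emit:
{"method": "arm_command", "body": {
  "increments": [
    {"offset": [0, 0, 1], "turn": [0, 0, 0]},
    {"offset": [0, 0, 0], "turn": [0, 0, 0]},
    {"offset": [0, 0, 0], "turn": [0, 0, 0]}
  ]
}}

```text
t: 26.3
position: [0.5053, -0.2021, 0.1505]
orientation: [[0.108, 0.994, 0.0], [0.994, -0.108, -0.0], [-0.0, 0.0, -1.0]]
force: [-1.9, 1.0, 5.5]
opening: 0.0148
finger_force: 79.1
```

Contact. I'll release, then retreat upwards.

Emit:
{"method": "arm_command", "body": {
  "increments": [
    {"offset": [0, 0, -0.8], "turn": [0, 0, 0]},
    {"offset": [0, 0, 0], "turn": [0, 0, 0]},
    {"offset": [0, 0, 0], "turn": [0, 0, 0]},
    {"offset": [0, 0, 0], "turn": [0, 0, 0]},
    {"offset": [0, 0, 0], "turn": [0, 0, 0]},
    {"offset": [0, 0, 0], "turn": [0, 0, 0]},
    {"offset": [0, 0, 0], "turn": [0, 0, 0]},
    {"offset": [0, 0, 0], "turn": [0, 0, 0]},
    {"offset": [0, 0, 0], "turn": [0, 0, 0]},
    {"offset": [0, 0, 0], "turn": [0, 0, 0]}
  ],
  "jaw": -1
}}

```text
t: 27.13
position: [0.5052, -0.202, 0.1503]
orientation: [[0.108, 0.994, -0.0], [0.994, -0.108, 0.0], [0.0, -0.0, -1.0]]
force: [-0.6, -0.0, -0.3]
opening: 0.0852
finger_force: 0.0
```

Emit:
{"method": "arm_command", "body": {
  "increments": [
    {"offset": [0, 0, -5], "turn": [0, 0, 0]},
    {"offset": [0, 0, -10], "turn": [0, 0, 0]},
    {"offset": [0, 0, -15], "turn": [0, 0, 0]},
    {"offset": [0, 0, -15], "turn": [0, 0, 0]},
    {"offset": [0, 0, -15], "turn": [0, 0, 0]},
    {"offset": [0, 0, -15], "turn": [0, 0, 0]},
    {"offset": [0, 0, -15], "turn": [0, 0, 0]},
    {"offset": [0, 0, -15], "turn": [0, 0, 0]},
    {"offset": [0, 0, -10], "turn": [0, 0, 0]},
    {"offset": [25, 0, 0], "turn": [0, 0, 0]},
    {"offset": [30, 0, 0], "turn": [0, 0, 0]},
    {"offset": [30, 0, 0], "turn": [0, 0, 0]},
    {"offset": [30, 0, 0], "turn": [0, 0, 0]},
    {"offset": [0, 0, 0], "turn": [0, 0, 0]},
    {"offset": [0, 0, 0], "turn": [0, 0, 0]}
  ]
}}

```text
t: 28.38
position: [0.5177, -0.0865, 0.2659]
orientation: [[0.105, 0.994, 0.001], [0.994, -0.105, -0.0], [-0.0, 0.001, -1.0]]
force: [0.3, -0.6, -0.0]
opening: 0.0852
finger_force: 0.0
```

```bash
python3 - <<'E'
from h import *
import cv2
need([.5047,-.2016,.33],-6.2)
cv2.imwrite("pics/s7.png",cv2.cvtColor(env.grab_frame("scene"),cv2.COLOR_RGB2BGR))
E
```

```text
t 28.3833 pos [ 0.5177 -0.0865  0.2659] F [ 0.34 -0.6  -0.02] open 0.0852 ff 0.0
offset [-115.9   -0.8  -64.1] turn [0.0007 0.0003 0.0033]
```

View pics/s7.png

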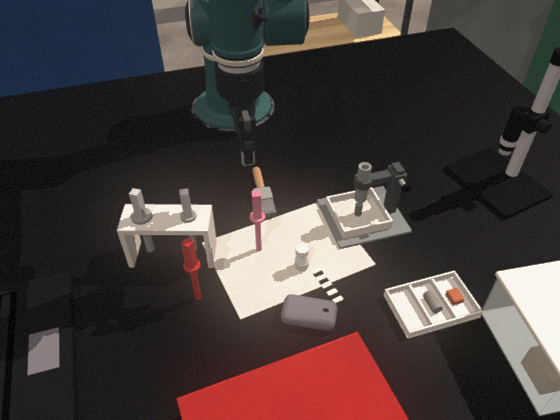

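The final view shows the thin rod back in its hole at (187,207), the core standing in the tray at (358,208), and nothing else moved. The gripper is clear of everything. Handing in.

```bash
python3 -c "
from rig import env
print(env.sign_off())"
```

```text
the job is handed in; nothing more can be done
None
```

I pushed the core out into the tray, held the collar on the barrel's mouth at about 14 N for a second, stood the thin rod back in its rack hole, and handed the job in at about 28 s; no verdict was returned.

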